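# Fill a mould with baking beads from a tipping dial-lid shaker

## Robot

A 6-joint arm with a two-finger parallel gripper is mounted at the origin on the work surface. World frame = base frame: x ahead of the robot, y to its left, z up, the work surface at z = 0. Lengths are in m, angles in rad, forces in N, time in s.
With the tool pointing down it reaches from about 0.425 to 0.95 m from the base axis. Payload 3.5 kg.
Tool frame: the origin (TCP) lies midway between the tips of the shut fingers; the grasp point (between the pads) lies 19 mm behind it; z points along the fingers, y is the direction in which the jaws open and shut (so a half turn about z gives the same grasp; the last joint's range is limited). The gripper opens to 85 mm and grips with 20 to 120 N. Pads are 22 mm wide; open, the fingers measure 114 mm over their backs; the gripper's body (76 mm by 85 mm) begins 54 mm behind the grasp point. The pads swing forward as they close: fully open they stand 13 mm farther back than shut.
Start: joints at [1.182, 0.286, 1.577, -0, 1.279, -0.15], TCP at [0.16, 0.656, 0.231] pointing down, gripper open.
Joint ranges: [-2.77, 2.77], [-0.9, 2.22], [0.21, 2.48], [-1.53, 4.67], [0.24, 2.81], [-2.84, 2.84]. Speed limits (rad/s): [2.79, 2.79, 3.14, 3.14, 3.14, 3.14].

## Interface

Orientations are given as a unit quaternion [x, y, z, w].
In Python, from plant import * gives the robot as it stands.
- The arm moves only by the shell command python3 -m jog 'ROWS' [FORCE]. ROWS is a JSON object of lists of equal length, an entry for each row: "travel": the shift along the world's x, y, z in mm, a list of three; "dr": the turn, a rotation vector about the world's x, y, z in degrees, a list of three; "jaw": the closure in counts, from 0 (fully open) to 255 (shut). In form: {"travel": [[x, y, z], ...], "dr": [[wx, wy, wz], ...], "jaw": [jaw, ...]}. A call has 1 to 5 rows; each row shifts and turns the commanded pose from where the row before left it; what a row does not reach is not made up. A row lasts 1/12 s, in which the tool goes at most 41.7 mm and 7.16 degrees, less where a joint would pass 70% of its speed; a pose out of reach is approached as far as the arm can. A call is refused whole if a number of a shift passes 41.7 or a number of a turn 7.16, either way. A call with a gripper value outside its range is refused whole. The fingers move at their own pace and stop on an object; FORCE is the grip in N (left out, the last holds). Time passes only in rows, so rows that do not move let the fingers close. It gives the time, the measured TCP pose, the force and the opening at its end, in the units of the state.
- get_state(): the state, without advancing time (a new reading comes with each control period).
- read_camera(name): name is "scene" or "side" or "wrist"; returns the picture (384x512x3 uint8, red, green, blue); there is no depth.
- camera_info(name): a dict with "K" (3x3 intrinsics, pixels), "R" (3x3) and "t" (3): a world point X has camera coordinates R X + t; the wrist camera has in their place "mount" (4x4, takes a point from camera to tool coordinates, whose origin is the TCP and whose axes are the flange's). Camera axes: x right, y down, z forward; pixel columns grow to the right and rows downward; lengths in m; the calibration is good to about 2 mm. A picture is of the moment at which its call begins: read the wrist's pose just before it. camera_info takes no time and is no camera call.
- sign_off(): hands the job in, once; it reports no verdict.
The state is a dict: "time": time; "qpos": joint angles; "dq": joint speeds; "joint_efforts": joint torques, N m; "eef_pos": TCP position; "tcp_rot": TCP orientation; "contact_force": force on the tool from outside, world axes, zero at the start; "wrist_torque": the same for the moment, N m; "opening": opening from 0.0 (shut) to 1.0 (fully open).
Only numpy, scipy, OpenCV 4.12 (cv2) and the standard library are available. Lean on these libraries where they do the work, as an engineer would, in place of code of your own. Each camera call takes 0.05 s, during which the arm holds its last target. There are 200 camera calls.

## Task

First stand the empty oblong teal mould in the low tray at the foot of the tipping shaker, then turn the shaker's dial lid until its widest opening lies over the window on the tray side. Next swing the shaker over by its crank so that all four ceramic baking beads drop into the mould, and swing it back fully upright. Leave the filled mould upright in the tray and the dial open, and do not disturb the tumbler and the small salt shaker.

Things in the scene. Friction and masses are not known exactly. Their poses are not given: they have to be found in the camera images.
- tray (a point): Centre of the floor of the shallow tray on the fixed white tipping stand, 6 mm above the table. Stand base 280 x 130 x 6 mm. Tray inside 124 (x) by 76 mm (y), rim 3 mm wide, 4 mm high; the mould stands in it lengthways with 7 mm to spare all round. x points from the shaker to the tray (the way it pours), y to the side where the crank sticks out, z up.
- pivot (a point): Point on the shaker's tipping axis (along y), midway between the two posts (34 x 8 mm, 174 mm high, 112 mm apart), 160 mm above the table, 118 mm from the tray centre in the tray's -x. Axes as the tray's; they do not tip. The upright steel shaker round it is 86 mm across and reaches from 46 mm below this point to 94.5 mm above it (top of dial disc).
- tip (a joint): Tipping angle of the shaker: 0 = fully upright (stop), grows as the lid swings over towards the tray, stop at 2.1 (lid down and outward). Friction holds it where left (0.18 N m, 3 to 6 N at the crank peg). Beads roll out only beyond about 1.6, if the dial is at its widest opening, and land 60 to 160 mm from the pivot along x. The tipping shaker clears a mould in the tray.
- crank_peg (a point): Middle of the crank's black round peg, 16 mm thick, 40 mm free length along the stand's y, 95 mm from its middle plane (crank arm at 63 to 73 mm). Circles the pivot axis at 55 mm: at tip 0 it is 47.6 mm to -x and 27.5 mm above the pivot, goes over the top to +x. A gripper pointing down, closing along the stand's x, can pinch it and keep its direction: the peg turns between the pads.
- dial (a joint): Angle of the dial disc on the lid, counter-clockwise from above positive, range 0 to 1.6. At 1.5 the widest opening (90 degree pie) lies exactly over the window in the lid below, which faces the tray; above 1.35 counts as open. At its low start values mainly narrow slots are over the window and beads cannot pass. Friction 0.04 N m, stays where left.
- paddle (a point): Grip point on the dial's axis, in its upright steel paddle: 24 mm long, 10 mm thick, top 9 mm above this point; the disc's upper face is 22 mm below. With the shaker upright it is 116.5 mm above the pivot. The paddle's nose points to the widest opening: from above, at angle (dial - 1.5) from the stand's x. (This frame's own x is at angle dial from the stand's x.)
- mould_mid (a point): Centre, half-way up, of the loose hard teal mould: an open oblong box 110 mm long (its x), 62 mm wide (its y), 50 mm high, walls and floor 4 mm; about 150 g. It starts empty on the table. Half a turn makes no difference.
- plate_mid (a point): Bystander: centre of the top face of a fixed white ceramic turntable plate, 200 mm across, 30 mm above the table. Not needed.
- bead0_center (a point): Centre of one of four loose white ceramic baking beads, balls of 18 mm diameter and 10 g; they start on the floor of the shaker. If they jam at the opening, rocking the shaker back and over again frees them.
- bead1_center (a point): Centre of one of four loose white ceramic baking beads, balls of 18 mm diameter and 10 g; they start on the floor of the shaker. If they jam at the opening, rocking the shaker back and over again frees them.
- bead2_center (a point): Centre of one of four loose white ceramic baking beads, balls of 18 mm diameter and 10 g; they start on the floor of the shaker. If they jam at the opening, rocking the shaker back and over again frees them.
- bead3_center (a point): Centre of one of four loose white ceramic baking beads, balls of 18 mm diameter and 10 g; they start on the floor of the shaker. If they jam at the opening, rocking the shaker back and over again frees them.
- tumbler_mid (a point): Bystander: loose glass tumbler, 72 mm across, 95 mm high; point half-way up.
- salt_mid (a point): Bystander: loose small steel salt shaker, 44 mm across, 78 mm high; point half-way up.
Mind the look-alikes: they are no part of the job. Leave any blue or orange look-alike of the part that bears mould_mid alone.

How it is judged:
By the outcome, as a careful person would: the job done as asked, in the order asked, and still so for the second after the job is handed in, with the robot touching nothing.
It also fails if it takes over 67 s, if anything falls off the work surface, if the arm or the gripper's body presses on something with over 40 N, if the wrist force passes 120 N, or if a joint passes its speed limit or range.

## Working session

There is one attempt and no reset: what is moved stays moved. The work goes in short steps, Python scripts to look and compute and a shell command to move; the robot and the scene stay as the last step left them, time stands still between calls to the robot, and variables do not carry over. Pictures are saved under pics/ and viewed, about 8 in all and at most 12, crops included, and the job is handed in when it is done.

```bash
mkdir -p pics; ls; python3 - <<'E'
from plant import *
import cv2,numpy as np
s=get_state();print({k:np.round(v,3).tolist() for k,v in s.items()})
for n in ["scene","side","wrist"]:
    im=read_camera(n);cv2.imwrite(f"pics/{n}0.png",cv2.cvtColor(im,cv2.COLOR_RGB2BGR))
    c=camera_info(n);print(n,{k:np.round(v,4).tolist() for k,v in c.items() if k!='name'} )
a=[cv2.imread(f"pics/{n}0.png") for n in ["scene","side"]]
cv2.imwrite("pics/a0.png",cv2.resize(a[0],(800,600)));cv2.imwrite("pics/b0.png",cv2.resize(a[1],(800,600)))
E
```

```text
pics
{'time': 0.0, 'qpos': [1.182, 0.287, 1.578, 0.0, 1.279, -0.15], 'dq': [0.0, -0.001, -0.001, 0.002, 0.001, -0.0], 'joint_efforts': [-0.002, -40.599, -29.262, -0.0, 0.006, 0.0], 'eef_pos': [0.159, 0.655, 0.23], 'tcp_rot': [0.119, 0.993, -0.001, -0.0], 'contact_force': [0.294, -0.049, 0.447], 'wrist_torque': [0.021, 0.021, 0.03], 'opening': 1.001}
scene {'K': [[493.1809, 0.0, 252.7143], [0.0, 493.1809, 199.5726], [0.0, 0.0, 1.0]], 'R': [[-0.6752, 0.7376, -0.0072], [0.5821, 0.5268, -0.6194], [-0.453, -0.4224, -0.7851]], 't': [0.3838, -0.1423, 1.5176]}
side {'K': [[359.9399, 0.0, 253.6898], [0.0, 359.9399, 190.8228], [0.0, 0.0, 1.0]], 'R': [[-0.9615, -0.2748, 0.0062], [-0.1665, 0.5644, -0.8086], [0.2187, -0.7784, -0.5884]], 't': [0.4742, 0.2742, 0.7854]}
wrist {'K': [[282.0189, 0.0, 256.9172], [0.0, 282.0189, 193.7118], [0.0, 0.0, 1.0]], 'mount': [[0.0001, -0.9542, -0.2992, 0.0758], [1.0, -0.0001, 0.0008, -0.0001], [-0.0008, -0.2992, 0.9542, -0.1415], [0.0, 0.0, 0.0, 1.0]]}
```

View pics/a0.png

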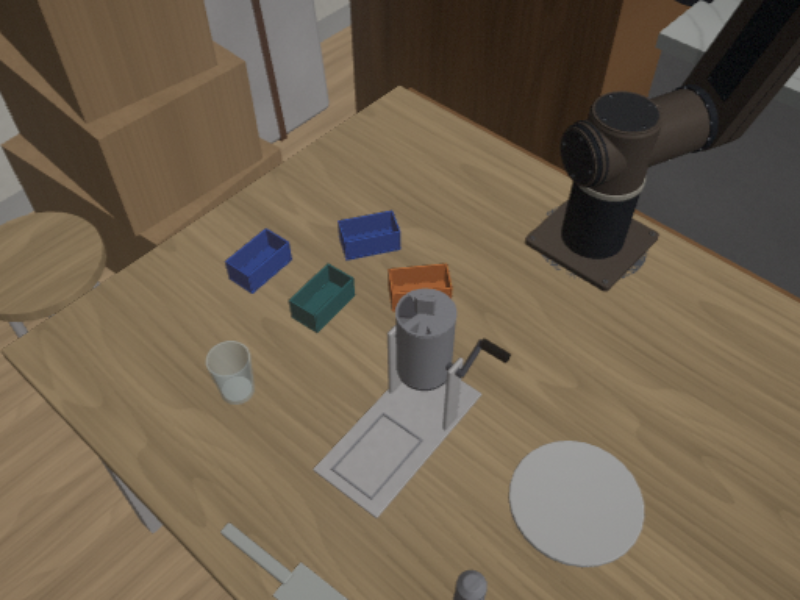

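View pics/b0.png

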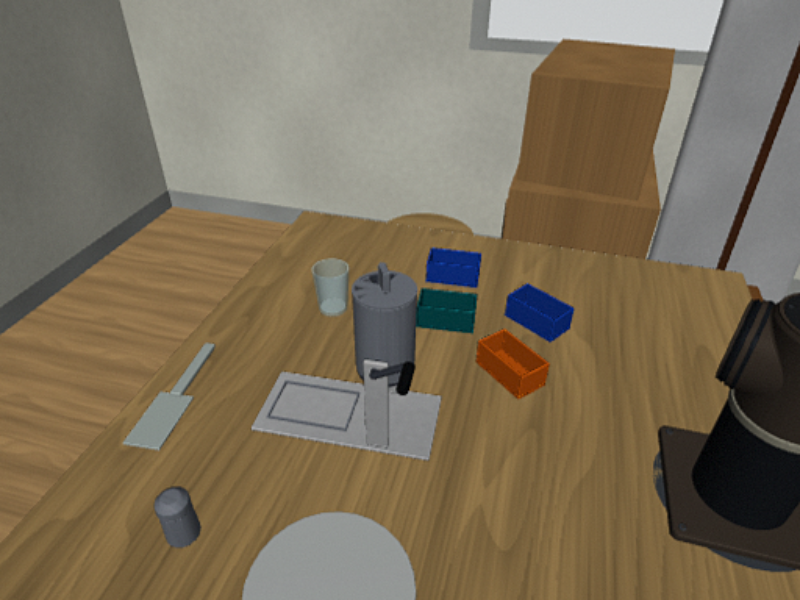

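Scene view (800 px scale) shows the teal mould at about (322,298), the tray outline at (332,456), (378,415), (422,450), (373,497), and the peg at (495,350). Side view has the mould at (447,310), tray corners at (283,381), (360,390), (350,430), (268,421), and the peg at (405,378). Next I'll fit the poses.

```bash
cat > h.py <<'E'
from plant import *
import cv2,numpy as np
from scipy.optimize import least_squares,minimize
C={n:camera_info(n) for n in ("scene","side")}
def proj(n,X):
    c=C[n] if n in C else wristcam()
    p=np.asarray(X,float)@np.array(c["R"]).T+np.array(c["t"]);p=p@np.array(c["K"]).T
    return p[:,:2]/p[:,2:]
def wristcam():
    from scipy.spatial.transform import Rotation as R
    s=get_state();c=camera_info("wrist");M=np.array(c["mount"])
    T=np.eye(4);T[:3,:3]=R.from_quat(s["tcp_rot"]).as_matrix();T[:3,3]=s["eef_pos"]
    W=np.linalg.inv(T@M);return dict(K=c["K"],R=W[:3,:3],t=W[:3,3])
def frame(p,L): # p=x,y,yaw
    c,s=np.cos(p[2]),np.sin(p[2]);L=np.asarray(L,float)
    return np.c_[p[0]+c*L[:,0]-s*L[:,1],p[1]+s*L[:,0]+c*L[:,1],L[:,2]]
def rect(a,b,z): return [[a,b,z],[-a,b,z],[-a,-b,z],[a,-b,z]]
E
python3 - <<'E'
from h import *
S=1.5625
# tray
obs={"scene":[(332,456),(378,415),(422,450),(373,497)],"side":[(283,381),(360,390),(350,430),(268,421)]}
# order: scene: far-left, ... choose correspondences by best cyclic order
tr=rect(.0635,.0395,.009)
best=None
# ray-plane to get world corners
def unproj(n,uv,z):
    c=C[n];R=np.array(c["R"]);t=np.array(c["t"]);d=R.T@np.linalg.inv(c["K"])@[uv[0],uv[1],1];o=-R.T@t
    return o+d*(z-o[2])/d[2]
for n in obs:
    w=[unproj(n,np.array(q)/S,.009) for q in obs[n]];w=np.array(w);print(n,np.round(w[:,:2],3).tolist(),w.mean(0).round(3))
    print([round(np.linalg.norm(w[i]-w[(i+1)%4]),3) for i in range(4)])
for n in C:
    im=cv2.imread(f"pics/{n}0.png");h=cv2.cvtColor(im,cv2.COLOR_BGR2HSV)
    m=cv2.inRange(h,(80,80,30),(98,255,255))
    k,l,st,ce=cv2.connectedComponentsWithStats(m);i=1+np.argmax(st[1:,4]);m=(l==i).astype(np.uint8);print(n,st[i],ce[i])
    ys,xs=np.nonzero(m);cv2.imwrite(f"pics/m{n}.png",m)
def cost(p,ns=("scene","side")):
    e=0
    X=frame(p,rect(.055,.031,0)+rect(.055,.031,.05))
    for n in ns:
        m=cv2.imread(f"pics/m{n}.png",0);m=cv2.resize(m,None,fx=4,fy=4,interpolation=0)
        r=np.zeros_like(m);cv2.fillConvexPoly(r,cv2.convexHull((proj(n,X)*4+1.5).round().astype(np.int32)),1)
        e+=1-(m&r).sum()/(m|r).sum()
    return e
c0=unproj("scene",np.array((322,298))/S,.025)
for ns in (("scene",),("side",),("scene","side")):
    b=min((minimize(cost,[c0[0],c0[1],a],args=(ns,),method="Nelder-Mead",options=dict(initial_simplex=[[c0[0],c0[1],a],[c0[0]+.01,c0[1],a],[c0[0],c0[1]+.01,a],[c0[0],c0[1],a+.3]])) for a in np.arange(0,3.1,.4)),key=lambda r:r.fun)
    print(ns,b.x.round(4),b.fun)
E
```

```text
scene [[0.677, -0.035], [0.574, -0.032], [0.574, 0.063], [0.684, 0.061]] [0.627 0.014 0.009]
[np.float64(0.103), np.float64(0.096), np.float64(0.11), np.float64(0.096)]
side [[0.698, -0.02], [0.566, -0.036], [0.553, 0.049], [0.682, 0.068]] [0.625 0.015 0.009]
[np.float64(0.132), np.float64(0.086), np.float64(0.13), np.float64(0.089)]
scene [186 169  41  43 789] [206.54752852 189.79340938]
side [266 185  39  28 921] [285.2019544  198.41585233]
('scene',) [ 0.4651 -0.2703  3.281 ] 0.3093394827870203
('side',) [ 0.4722 -0.2718  3.237 ] 0.0521256693116573
('scene', 'side') [ 0.4718 -0.2706  0.0923] 0.3707488844481469
```

```bash
cat > ov.py <<'E'
from h import *
import sys
P=[float(v) for v in sys.argv[1:4]];M=[float(v) for v in sys.argv[4:7]]
tiles=[]
for n,(x0,y0,w,h) in (("scene",(180,160,160,180)),("side",(150,150,160,150))):
    im=cv2.imread(f"pics/{n}0.png");f=600/h if n=="scene" else 600/h
    f=min(f,400/w*1.0) if 0 else 3.3 if n=="scene" else 2.5*1.3
    cr=cv2.resize(im[y0:y0+h,x0:x0+w],None,fx=f,fy=f,interpolation=cv2.INTER_CUBIC)
    def poly(X,col,cl=True):
        q=((proj(n,X)+.5-[x0,y0])*f*8).round().astype(np.int32);cv2.polylines(cr,[q],cl,col,1,cv2.LINE_AA,3)
    poly(frame(P,rect(.062,.038,.01)),(0,0,255));poly(frame(P,rect(.065,.041,.01)),(0,255,255))
    for s in (1,-1):
        poly(frame(P,np.array(rect(.017,.004,.174))+[-.118,s*.056,0]),(0,255,0))
    a=np.linspace(0,6.28,40)
    poly(frame(P,np.c_[-.118+.043*np.cos(a),.043*np.sin(a),0*a+.2545]),(255,0,255))
    poly(frame(P,[[-.1656,.075,.1875],[-.1656,.115,.1875]]),(0,165,255),False)
    poly(frame(M,rect(.055,.031,.05)),(255,255,0))
    tiles.append(cr)
h=max(t.shape[0] for t in tiles);tiles=[cv2.copyMakeBorder(t,0,h-t.shape[0],0,0,0) for t in tiles]
o=np.hstack(tiles);o=cv2.resize(o,None,fx=min(1,800/o.shape[1]),fy=min(1,800/o.shape[1]),interpolation=cv2.INTER_AREA)[:600];print(o.shape);cv2.imwrite(sys.argv[7],o)
E
python3 ov.py .6255 .0145 .125 .472 -.2715 .095 pics/ov1.png
```

```text
(453, 800, 3)
```

View pics/ov1.png

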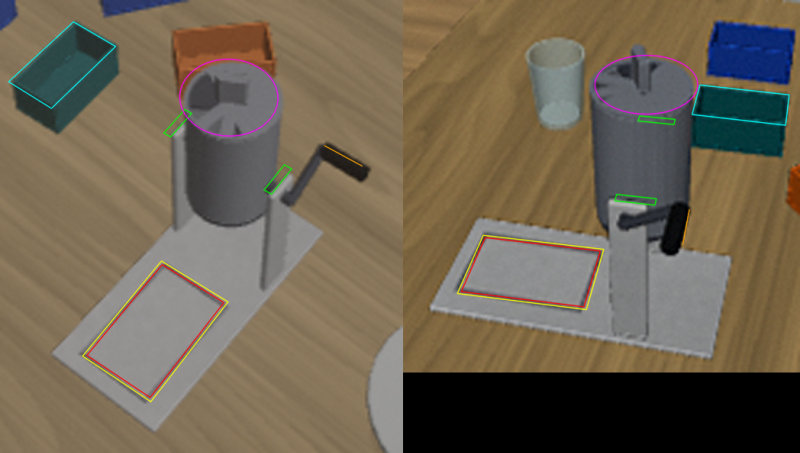

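The overlay fits the tray and mould closely, and the crank is on the +y side as expected. Poses used: stand (0.6255, 0.0145, yaw 0.125), mould (0.472, -0.2715, yaw 0.095). I'll travel high over the shaker, look at the dial on the way, and then go to the mould.

```bash

A='{"travel":[[17,-30,17],[17,-30,17],[17,-30,17],[17,-30,17],[17,-30,17]],"dr":[[0,0,-7],[0,0,-7],[0,0,-7],[0,0,-7],[0,0,-7]],"jaw":[0,0,0,0,0]}' ; 
python3 -m jog '{"travel":[[17,-30,17],[17,-30,17],[17,-30,17],[17,-30,17],[17,-30,17]],"dr":[[0,0,-7],[0,0,-7],[0,0,-7],[0,0,-7],[0,0,-7]],"jaw":[0,0,0,0,0]}' 
python3 -m jog '{"travel":[[17,-30,17],[17,-30,17],[17,-30,17],[17,-30,17],[17,-30,17]],"dr":[[0,0,-7],[0,0,-7],[0,0,-7],[0,0,-7],[0,0,-7]],"jaw":[0,0,0,0,0]}'
python3 -m jog '{"travel":[[17,-30,0],[17,-30,0],[17,-30,0],[17,-30,0],[17,-30,0]],"dr":[[0,0,-7],[0,0,-7],[0,0,-7],[0,0,-7],[0,0,-7]],"jaw":[0,0,0,0,0]}'
python3 -m jog '{"travel":[[15,-30,0],[15,-30,0],[15,-30,0],[13,-30,0],[0,-30,0]],"dr":[[0,0,-7],[0,0,-7],[0,0,-7],[0,0,-7],[0,0,-7]],"jaw":[0,0,0,0,0]}'
cat > wv.py <<'E'
from h import *
import sys
P=[float(v) for v in sys.argv[1:4]]
s=get_state();c=wristcam();C["wrist"]=c
im=cv2.cvtColor(read_camera("wrist"),cv2.COLOR_RGB2BGR);cv2.imwrite(sys.argv[4].replace(".png","_raw.png"),im)
f=1.5;im=cv2.resize(im,None,fx=f,fy=f)
def poly(X,col,cl=True): cv2.polylines(im,[((proj("wrist",X)+.5)*f*8).round().astype(np.int32)],cl,col,1,cv2.LINE_AA,3)
a=np.linspace(0,6.28,60)
poly(frame(P,np.c_[-.118+.043*np.cos(a),.043*np.sin(a),0*a+.2545]),(255,0,255))
poly(frame(P,rect(.065,.041,.01)),(0,255,255))
poly(frame(P,[[-.1656,.075,.1875],[-.1656,.115,.1875]]),(0,165,255),False)
for k in range(12):
    t=k*np.pi/6;poly(frame(P,[[-.118+.03*np.cos(t),.03*np.sin(t),.2545],[-.118+.043*np.cos(t),.043*np.sin(t),.2545]]),(0,0,255) if k==0 else (0,255,0))
poly(frame(P,np.array(rect(.004,.0,.2855))+[-.118,0,0]),(0,0,255))
for sg in (1,-1): poly(frame(P,np.array(rect(.017,.004,.174))+[-.118,sg*.056,0]),(0,255,0))
cv2.imwrite(sys.argv[4],im);print(s["time"],np.round(s["eef_pos"],4),np.round(s["tcp_rot"],4),np.round(s["qpos"],3),s["opening"])
E
python3 wv.py .6255 .0145 .125 pics/w1.png
```

```text
time: 0.57
eef_pos: [0.2449, 0.5042, 0.3165]
tcp_rot: [0.415, 0.91, -0.0, -0.0]
contact_force: [0.5, 0.0, 0.6]
opening: 0.998
time: 0.98
eef_pos: [0.3298, 0.3542, 0.4019]
tcp_rot: [0.669, 0.743, -0.0, 0.0]
contact_force: [0.9, 0.3, 0.1]
opening: 0.997
time: 1.4
eef_pos: [0.4149, 0.2042, 0.4012]
tcp_rot: [0.862, 0.507, 0.0, 0.0]
contact_force: [1.6, 0.9, -1.0]
opening: 1.002
time: 1.82
eef_pos: [0.4737, 0.054, 0.4004]
tcp_rot: [0.974, 0.224, -0.0, -0.0]
contact_force: [-0.6, -0.1, -0.8]
opening: 0.998
1.8167 [0.4737 0.054  0.4004] [ 9.745e-01  2.244e-01 -5.000e-04 -1.000e-04] [-0.1   -0.242  1.813 -0.     1.572  1.018] 0.998200268647307
```

View pics/w1.png

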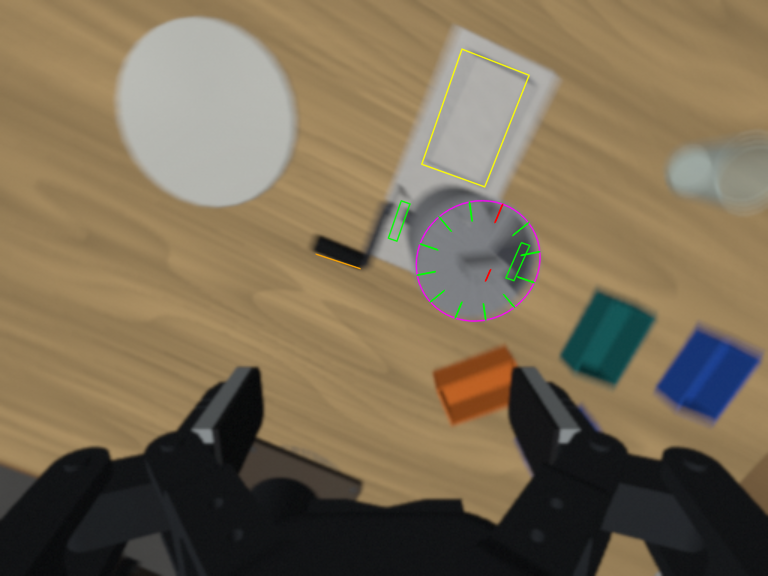

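The dial's widest opening currently points to the far −y side, so the dial is at about 0.3; I'll measure it later from a still view. Now on to a spot above the mould.

```bash

python3 -m jog '{"travel":[[0,-32,-5],[0,-33,-15],[0,-32,-25],[0,-33,-25],[0,-32,-25]],"dr":[[0,0,-2],[0,0,-2],[0,0,-2],[0,0,-2],[0,0,-2]],"jaw":[0,0,0,0,0]}' >/dev/null
python3 -m jog '{"travel":[[0,-33,-25],[0,-32,-25],[0,-33,-25],[0,-32,-25],[0,-33,-25]],"dr":[[0,0,-2],[0,0,-2],[0,0,-2],[0,0,-2],[0,0,-2.5]],"jaw":[0,0,0,0,0]}' >/dev/null
python3 -m jog '{"travel":[[0,0,0],[0,0,0],[0,0,0]],"dr":[[0,0,0],[0,0,0],[0,0,0]],"jaw":[0,0,0]}'
cat > wm.py <<'E'
from h import *
import sys
M=[float(v) for v in sys.argv[1:4]]
s=get_state();C["wrist"]=wristcam()
im=cv2.cvtColor(read_camera("wrist"),cv2.COLOR_RGB2BGR)
h=cv2.cvtColor(im,cv2.COLOR_BGR2HSV);m=cv2.inRange(h,(78,60,15),(98,255,255))
k,l,st,ce=cv2.connectedComponentsWithStats(m);i=1+np.argmax(st[1:,4]);m=(l==i).astype(np.uint8);print(st[i])
def cost(p):
    X=frame(p,rect(.055,.031,M0)+rect(.055,.031,M0+.05))
    r=np.zeros_like(m);cv2.fillConvexPoly(r,cv2.convexHull((proj("wrist",X)*16).round().astype(np.int32)),1,shift=4)
    return 1-(m&r).sum()/(m|r).sum()
M0=float(sys.argv[5]) if len(sys.argv)>5 else 0
b=minimize(cost,M,method="Nelder-Mead",options=dict(initial_simplex=[M,[M[0]+.01,*M[1:]],[M[0],M[1]+.01,M[2]],[*M[:2],M[2]+.1]]));print("fit",b.x.round(4),b.fun)
f=1.5;im=cv2.resize(im,None,fx=f,fy=f)
for p,col in ((M,(0,0,255)),(b.x,(0,255,255))): cv2.polylines(im,[((proj("wrist",frame(p,rect(.055,.031,M0+.05)))+.5)*f*8).round().astype(np.int32)],True,col,1,cv2.LINE_AA,3)
cv2.imwrite(sys.argv[4],im);x=s["tcp_rot"];print(s["time"],np.round(s["eef_pos"],4),"toolx",2*np.arctan2(x[1],x[0]))
E
python3 wm.py .472 -.2715 .095 pics/wm1.png
```

```text
time: 2.95
eef_pos: [0.4727, -0.2689, 0.1814]
tcp_rot: [0.999, 0.051, -0.0, -0.0]
contact_force: [0.5, -0.3, -0.0]
opening: 1.002
[ 228  129   63  107 6385]
fit [ 0.4707 -0.2713  0.1028] 0.0726216412490922
2.95 [ 0.4727 -0.2689  0.1814] toolx 0.10174611972490771
```

View pics/wm1.png

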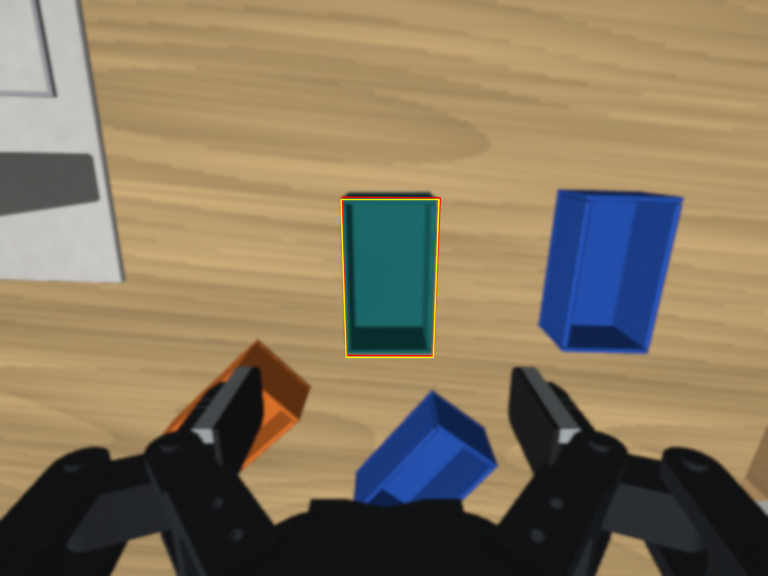

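The fit agrees with the earlier measurement to within 2 mm. Descending to grasp.

```bash

python3 -m jog '{"travel":[[-2,-2,-34],[0,0,-34],[0,0,-34],[0,0,-34],[0,0,-33]],"dr":[[0,0,0],[0,0,0],[0,0,0],[0,0,0],[0,0,0]],"jaw":[0,0,0,0,0]}' 40
python3 -m jog '{"travel":[[0,0,0],[0,0,0],[0,0,0],[0,0,0],[0,0,0]],"dr":[[0,0,0],[0,0,0],[0,0,0],[0,0,0],[0,0,0]],"jaw":[60,120,255,255,255]}' 40
python3 -m jog '{"travel":[[0,0,0],[0,0,0],[0,0,10],[0,0,20],[0,0,30]],"dr":[[0,0,0],[0,0,0],[0,0,0],[0,0,0],[0,0,0]],"jaw":[255,255,255,255,255]}' 40
python3 -m jog '{"travel":[[0,0,30],[0,0,30],[0,0,10],[0,0,0],[0,0,0]],"dr":[[0,0,0],[0,0,0],[0,0,0],[0,0,0],[0,0,0]],"jaw":[255,255,255,255,255]}' 40
```

```text
time: 3.42
eef_pos: [0.4722, -0.2706, 0.013]
tcp_rot: [0.999, 0.052, 0.002, 0.001]
contact_force: [0.2, 0.2, 0.9]
opening: 0.998
time: 3.83
eef_pos: [0.4722, -0.2721, 0.0151]
tcp_rot: [0.999, 0.051, 0.002, 0.002]
contact_force: [-0.1, 0.4, -2.5]
opening: 0.718
time: 4.25
eef_pos: [0.4686, -0.2696, 0.0708]
tcp_rot: [0.999, 0.051, -0.002, -0.002]
contact_force: [-0.1, -0.3, -1.7]
opening: 0.713
time: 4.67
eef_pos: [0.4704, -0.2711, 0.1422]
tcp_rot: [0.999, 0.051, 0.0, 0.0]
contact_force: [0.0, 0.3, -2.1]
opening: 0.718
```

Mould is held (opening 0.718, about 61 mm). Carrying it round the +x side to above the tray.

```bash

python3 -m jog '{"travel":[[20,10,10],[27,21,10],[30,24,10],[30,24,10],[30,24,0]],"dr":[[0,0,0.3],[0,0,0.3],[0,0,0.3],[0,0,0.3],[0,0,0.1]],"jaw":[255,255,255,255,255]}' 40
python3 -m jog '{"travel":[[30,24,0],[23,24,0],[0,27,0],[-7,27,0],[-8,27,0]],"dr":[[0,0,0],[0,0,0],[0,0,0],[0,0,0],[0,0,0]],"jaw":[255,255,255,255,255]}' 40
python3 -m jog '{"travel":[[-10,27,0],[-10,26.6,0],[0,0,0],[0,0,0],[0,0,0]],"dr":[[0,0,0],[0,0,0],[0,0,0],[0,0,0],[0,0,0]],"jaw":[255,255,255,255,255]}' 40
python3 wv.py .6255 .0145 .125 pics/w2.png
```

```text
time: 5.08
eef_pos: [0.6085, -0.167, 0.1813]
tcp_rot: [0.998, 0.062, -0.001, -0.0]
contact_force: [1.3, -1.0, -1.4]
opening: 0.717
time: 5.5
eef_pos: [0.6442, -0.0375, 0.1777]
tcp_rot: [0.998, 0.062, -0.003, -0.001]
contact_force: [0.8, -0.2, -2.1]
opening: 0.72
time: 5.92
eef_pos: [0.6247, 0.0143, 0.1799]
tcp_rot: [0.998, 0.062, -0.002, -0.0]
contact_force: [0.4, -0.8, -1.1]
opening: 0.719
5.9167 [0.6247 0.0143 0.1799] [ 9.981e-01  6.220e-02 -1.900e-03 -1.000e-04] [-1.390e-01  2.250e-01  1.748e+00 -1.000e-03  1.172e+00  1.307e+00] 0.7189302948446785
```

View pics/w2.png

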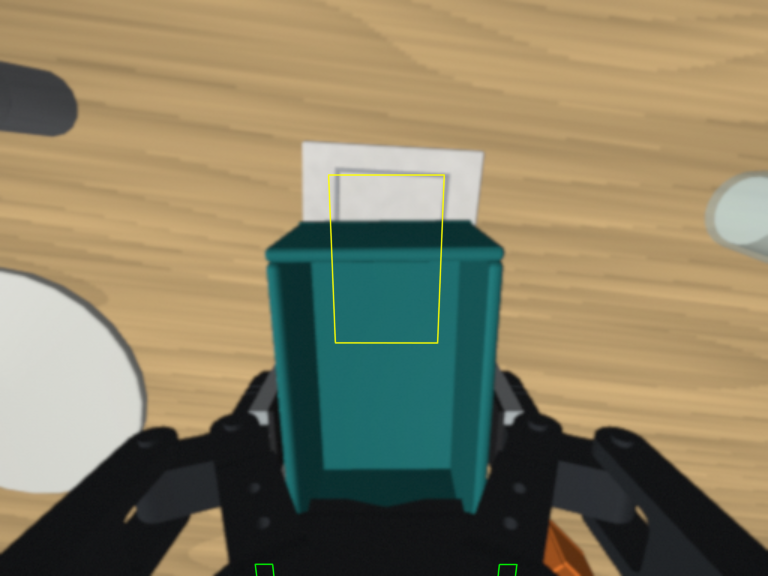

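The tray edge slopes about 0.06 rad against the overlay (corners at (336,169) and (448,176)), so my stand yaw is off. Refitting with the base corners from all three views.

```bash
cat > fit.py <<'E'
from h import *
C["wrist"]=wristcam();s=800/1048
def sc(q): return np.array(q)/s/3.3+[180,160]-.5
def sd(q): return (np.array(q)/s-[528,0])/3.25+[150,150]-.5
def wr(q): return np.array(q)/1.5-.5
# base corners: (sx,sy) sign, in base frame with centre offset u
ob=[("scene",sc((52,352)),1,-1),("scene",sc((155,430)),1,1),("scene",sc((322,235)),-1,1),
("side",sd((478,218)),1,-1),("side",sd((730,255)),-1,-1),("side",sd((712,352)),-1,1),("side",sd((432,306)),1,1),
("wrist",wr((303,142)),1,1),("wrist",wr((483,152)),1,-1)]
ot=[("wrist",wr((338,169)),1,1),("wrist",wr((448,176)),1,-1)]
def res(v,full=False):
    r=[]
    for n,q,a,b in ob: r.append((proj(n,frame(v[:3],[[v[3]+a*.14,b*.065,.006]]))[0]-q)*.5)
    for n,q,a,b in ot: r.append((proj(n,frame(v[:3],[[a*.064,b*.040,.010]]))[0]-q)*1.)
    return np.array(r) if full else np.ravel(r)
f=least_squares(res,[.6255,.0145,.08,-.06],loss="soft_l1");print(f.x.round(4));print(res(f.x,True).round(1).tolist())
p=f.x[:3];print("pivot",frame(p,[[-.118,0,.16]]).round(4),"peg",frame(p,[[-.1656,.098,.1875]]).round(4))
E
python3 fit.py; cp pics/scene0.png /tmp; python3 - <<'E'
E
```

```text
[ 0.6287  0.0128  0.071  -0.0589]
[[-0.8, 0.2], [-0.7, 0.3], [0.0, -0.8], [0.1, -0.3], [0.6, 0.2], [0.2, 0.8], [-0.5, 0.1], [-0.4, 0.1], [0.9, 0.1], [-1.1, 0.3], [0.6, -0.3]]
pivot [[0.511  0.0044 0.16  ]] peg [[0.4566 0.0988 0.1875]]
```

The refit is consistent (residuals up to about 2 px): stand (0.6287, 0.0128, yaw 0.071). Correcting by (+4, −1.5) mm and −3°, then lowering and releasing.

```bash

python3 -m jog '{"travel":[[4,-1.5,-20],[0,0,-35],[0,0,-35],[0,0,-35],[0,0,-25]],"dr":[[0,0,-3],[0,0,0],[0,0,0],[0,0,0],[0,0,0]],"jaw":[255,255,255,255,255]}' 40
python3 -m jog '{"travel":[[0,0,-5],[0,0,-3],[0,0,-2],[0,0,0],[0,0,0]],"dr":[[0,0,0],[0,0,0],[0,0,0],[0,0,0],[0,0,0]],"jaw":[255,255,255,255,255]}' 40
python3 -m jog '{"travel":[[0,0,-1.5],[0,0,0],[0,0,0],[0,0,0],[0,0,0]],"dr":[[0,0,0],[0,0,0],[0,0,0],[0,0,0],[0,0,0]],"jaw":[255,255,0,0,0]}' 40
python3 -m jog '{"travel":[[0,0,0],[0,0,15],[0,0,35],[0,0,40],[0,0,40]],"dr":[[0,0,0],[0,0,0],[0,0,0],[0,0,0],[0,0,0]],"jaw":[0,0,0,0,0]}' 40
python3 -m jog '{"travel":[[0,0,30],[0,0,0],[0,0,0]],"dr":[[0,0,0],[0,0,0],[0,0,0]],"jaw":[0,0,0]}' 40
python3 wm.py .6287 .0128 .071 pics/wm2.png .006; python3 - <<'E'
import cv2
cv2.imwrite('pics/wm2s.png',cv2.imread('pics/wm2.png'))
E
```

```text
time: 6.38
eef_pos: [0.6279, 0.0116, 0.0282]
tcp_rot: [0.999, 0.035, -0.002, -0.0]
contact_force: [0.0, -0.1, -1.7]
opening: 0.718
time: 6.8
eef_pos: [0.6315, 0.0125, 0.0248]
tcp_rot: [0.999, 0.036, 0.002, 0.0]
contact_force: [0.1, -0.3, -1.0]
opening: 0.719
time: 7.22
eef_pos: [0.6302, 0.0129, 0.0217]
tcp_rot: [0.999, 0.036, 0.001, 0.0]
contact_force: [-0.6, 0.2, -0.1]
opening: 1.002
time: 7.63
eef_pos: [0.629, 0.013, 0.1526]
tcp_rot: [0.999, 0.036, -0.001, -0.0]
contact_force: [0.3, 0.1, 0.6]
opening: 1.003
time: 7.88
eef_pos: [0.6315, 0.0127, 0.1855]
tcp_rot: [0.999, 0.036, 0.004, 0.001]
contact_force: [0.4, -1.2, -0.4]
opening: 1.002
[ 225  130   63  107 6453]
fit [0.6299 0.0128 0.1039] 0.0688311688311688
7.8833 [0.6315 0.0127 0.1855] toolx 0.0719967656461885
```

View pics/wm2.png

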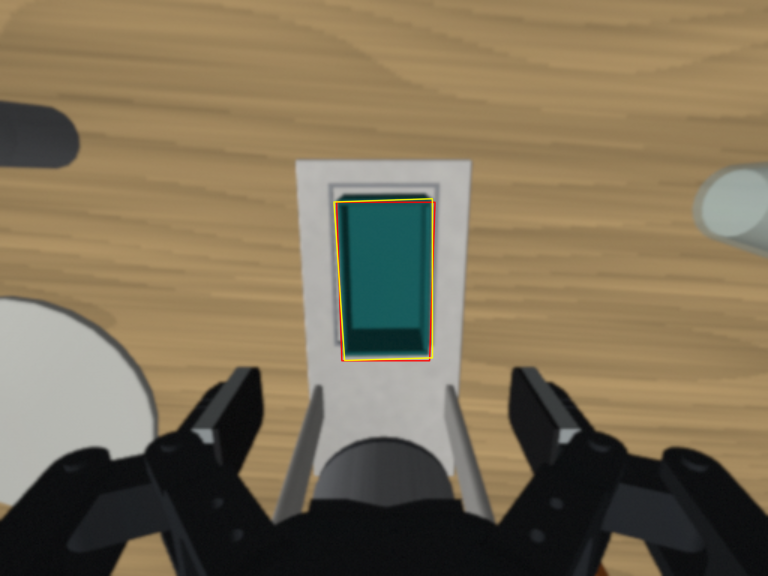

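The mould sits in the tray with clearance all round. Now rising over the shaker and turning so I can see the dial.

```bash

python3 -m jog '{"travel":[[0,0,33],[0,0,33],[0,0,33],[0,0,33],[0,0,33]],"dr":[[0,0,7],[0,0,7],[0,0,7],[0,0,7],[0,0,7]],"jaw":[0,0,0,0,0]}' 40 >/dev/null
python3 -m jog '{"travel":[[0,0,33],[-10,0,17],[-13,-1,0],[-13,-1,0],[-13,-1,0]],"dr":[[0,0,7],[0,0,7],[0,0,7],[0,0,7],[0,0,7]],"jaw":[0,0,0,0,0]}' 40 >/dev/null
python3 -m jog '{"travel":[[-14,-1,0],[-14,-1,0],[-14,-1,0],[-14,-1,0],[-13,-1,0]],"dr":[[0,0,7],[0,0,7],[0,0,7],[0,0,7],[0,0,7]],"jaw":[0,0,0,0,0]}' 40 >/dev/null
python3 -m jog '{"travel":[[0,0,-30],[0,0,0],[0,0,0],[0,0,0]],"dr":[[0,0,7],[0,0,0],[0,0,0],[0,0,0]],"jaw":[0,0,0,0]}' 40
python3 wv.py .6287 .0128 .071 pics/w3.png
```

```text
time: 9.52
eef_pos: [0.5116, 0.005, 0.365]
tcp_rot: [0.53, 0.848, -0.0, -0.001]
contact_force: [0.3, 0.9, 0.1]
opening: 0.998
9.5167 [0.5116 0.005  0.365 ] [ 5.302e-01  8.479e-01 -4.000e-04 -1.200e-03] [-0.189 -0.152  1.799  0.     1.498 -0.642] 0.9978858027755855
```

View pics/w3.png

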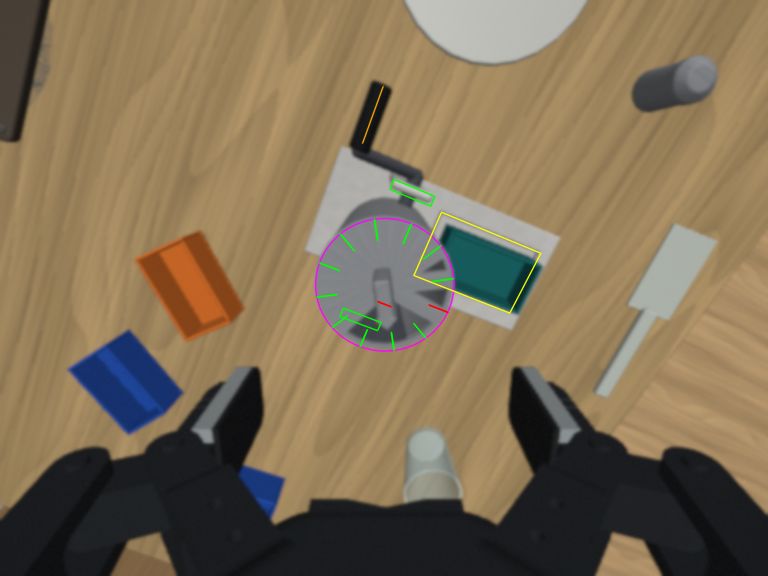

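The refitted overlay matches disc, peg and posts. The paddle nose points about 6.5° right of image-down, which gives dial ≈ 0.42 and a needed turn of about +61.6°. Gripping the paddle.

```bash

python3 -m jog '{"travel":[[0,0,-26],[0,0,-30],[0,0,-30],[0,0,-15],[0,0,-5]],"dr":[[0,0,6.5],[0,0,0],[0,0,0],[0,0,0],[0,0,0]],"jaw":[0,0,0,0,0]}' 40
python3 -m jog '{"travel":[[0,0,0],[0,0,0],[0,0,0],[0,0,0],[0,0,0]],"dr":[[0,0,0],[0,0,0],[0,0,0],[0,0,0],[0,0,0]],"jaw":[120,220,255,255,255]}' 30
python3 -m jog '{"travel":[[0,0,0],[0,0,0],[0,0,0],[0,0,0],[0,0,0]],"dr":[[0,0,0],[0,0,0],[0,0,0],[0,0,0],[0,0,0]],"jaw":[255,255,255,255,255]}' 30
```

```text
time: 9.98
eef_pos: [0.5106, 0.0052, 0.2569]
tcp_rot: [0.481, 0.877, -0.001, -0.003]
contact_force: [-0.4, 1.1, -0.3]
opening: 1.003
time: 10.4
eef_pos: [0.5124, 0.0048, 0.2615]
tcp_rot: [0.48, 0.877, 0.0, 0.001]
contact_force: [1.0, 0.2, 0.1]
opening: 0.301
time: 10.82
eef_pos: [0.5118, 0.0045, 0.2609]
tcp_rot: [0.48, 0.877, -0.0, 0.001]
contact_force: [-1.6, -1.7, 5.3]
opening: 0.108
```

```bash

python3 -m jog '{"travel":[[0,0,0],[0,0,0],[0,0,0],[0,0,0],[0,0,0]],"dr":[[0,0,3],[0,0,5],[0,0,5],[0,0,5],[0,0,5]],"jaw":[255,255,255,255,255]}' 50
python3 -m jog '{"travel":[[0,0,0],[0,0,0],[0,0,0],[0,0,0],[0,0,0]],"dr":[[0,0,5],[0,0,5],[0,0,5],[0,0,5],[0,0,5]],"jaw":[255,255,255,255,255]}' 50
python3 -m jog '{"travel":[[0,0,0],[0,0,0],[0,0,0],[0,0,0],[0,0,0]],"dr":[[0,0,5],[0,0,5],[0,0,3.5],[0,0,0],[0,0,0]],"jaw":[255,255,255,255,255]}' 50
python3 -m jog '{"travel":[[0,0,0],[0,0,0],[0,0,0],[0,0,15],[0,0,30]],"dr":[[0,0,0],[0,0,0],[0,0,0],[0,0,0],[0,0,0]],"jaw":[0,0,0,0,0]}' 50
python3 -m jog '{"travel":[[0,0,30],[0,0,30],[0,0,20],[0,0,0],[0,0,0]],"dr":[[0,0,0],[0,0,0],[0,0,0],[0,0,0],[0,0,0]],"jaw":[0,0,0,0,0]}' 50
python3 wv.py .6287 .0128 .071 pics/w4.png; python3 -c "
import cv2;im=cv2.imread('pics/w4_raw.png');cv2.imwrite('pics/w4c.png',cv2.resize(im[60:300,130:390],None,fx=2.3,fy=2.3,interpolation=cv2.INTER_CUBIC))"
```

```text
time: 11.23
eef_pos: [0.512, 0.0048, 0.2609]
tcp_rot: [0.294, 0.956, 0.0, 0.001]
contact_force: [-1.1, -0.8, 4.8]
opening: 0.101
time: 11.65
eef_pos: [0.5121, 0.0052, 0.2609]
tcp_rot: [0.08, 0.997, 0.001, 0.001]
contact_force: [-0.7, -0.5, 5.2]
opening: 0.103
time: 12.07
eef_pos: [0.5121, 0.0055, 0.2609]
tcp_rot: [-0.036, 0.999, 0.001, 0.001]
contact_force: [-0.3, 0.9, 5.7]
opening: 0.105
time: 12.48
eef_pos: [0.5093, 0.0055, 0.2999]
tcp_rot: [-0.036, 0.999, 0.001, -0.005]
contact_force: [1.2, 0.4, -0.2]
opening: 0.81
time: 12.9
eef_pos: [0.512, 0.0049, 0.3856]
tcp_rot: [-0.036, 0.999, -0.0, 0.001]
contact_force: [0.1, 0.1, -1.5]
opening: 0.998
12.9 [0.512  0.0049 0.3856] [-3.590e-02  9.994e-01 -1.000e-04  1.200e-03] [-0.189 -0.158  1.768  0.     1.529 -1.831] 0.9976283611016773
```

View pics/w4.png

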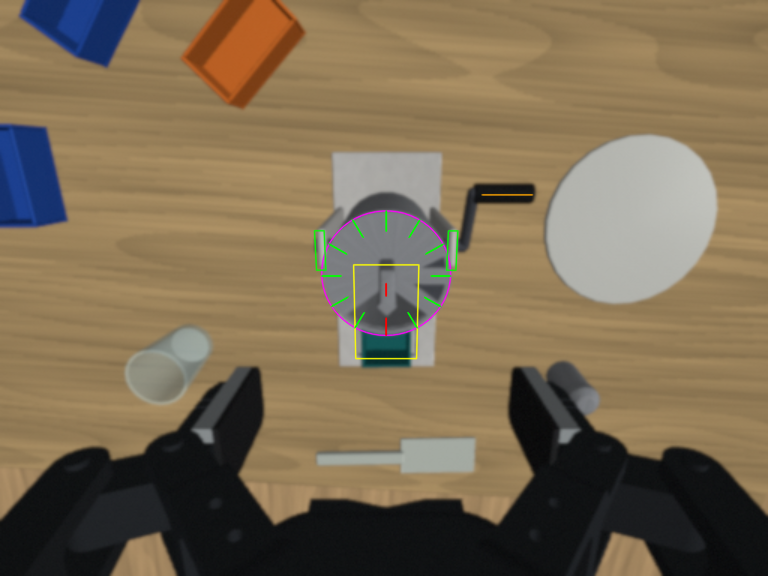

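The dial is open: the paddle and pie point straight along the stand's x, over the red mark. Next is the crank peg at world (0.457, 0.099, 0.1875).

```bash

python3 -m jog '{"travel":[[-5,9,0],[-5,9,0],[-5,9,0],[-5,9,0],[-5,9,0]],"dr":[[0,0,-7],[0,0,-7],[0,0,-7],[0,0,-7],[0,0,-7]],"jaw":[0,0,0,0,0]}' 30 >/dev/null
python3 -m jog '{"travel":[[-5,9,0],[-5,9,0],[-5,9,0],[-5,9,0],[-5,9,0]],"dr":[[0,0,-7],[0,0,-7],[0,0,-7],[0,0,-7],[0,0,-7]],"jaw":[0,0,0,0,0]}' 30 >/dev/null
python3 -m jog '{"travel":[[-5,4,-20],[0,0,-35],[0,0,-35],[0,0,0],[0,0,0]],"dr":[[0,0,-7],[0,0,-7],[0,0,-6],[0,0,0],[0,0,0]],"jaw":[0,0,0,0,0]}' 30
python3 wv.py .6287 .0128 .071 pics/w5.png
```

```text
time: 14.2
eef_pos: [0.4545, 0.099, 0.2909]
tcp_rot: [0.68, 0.733, -0.003, -0.003]
contact_force: [0.5, -0.1, 1.1]
opening: 1.002
14.2 [0.4545 0.099  0.2909] [ 0.6803  0.733  -0.0029 -0.0032] [-0.004 -0.231  1.997  0.     1.384 -0.079] 1.0019193212142654
```

View pics/w5.png

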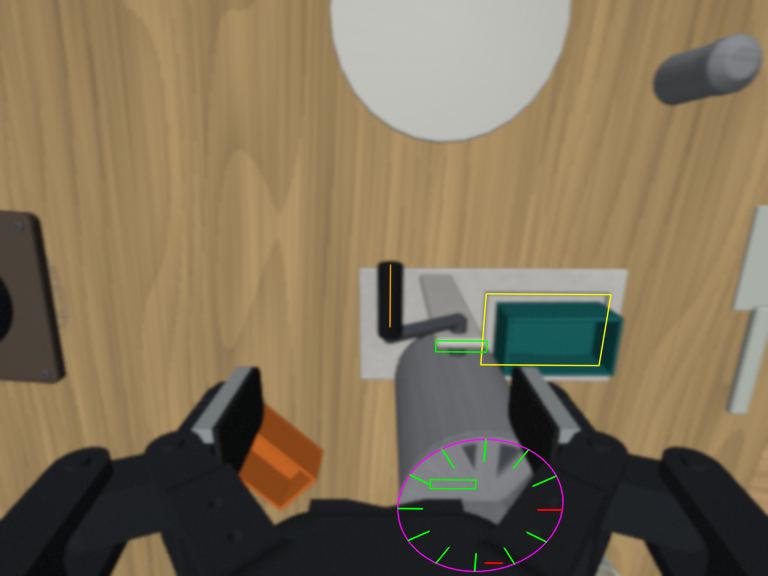

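The peg lines up with the overlay between the jaws, at (390,300). Descending and pinching.

```bash

python3 -m jog '{"travel":[[0,0,-35],[0,0,-35],[0,0,-35],[0,0,-20],[0,0,0]],"dr":[[0,0,0],[0,0,0],[0,0,0],[0,0,0],[0,0,0]],"jaw":[0,0,0,0,120]}' 30
python3 -m jog '{"travel":[[0,0,0],[0,0,0],[0,0,0],[0,0,0],[0,0,0]],"dr":[[0,0,0],[0,0,0],[0,0,0],[0,0,0],[0,0,0]],"jaw":[180,255,255,255,255]}' 30
python3 -m jog '{"travel":[[0,0,0],[0,0,0],[0,0,0]],"dr":[[0,0,0],[0,0,0],[0,0,0]],"jaw":[255,255,255]}' 30
```

```text
time: 14.67
eef_pos: [0.4552, 0.0988, 0.1673]
tcp_rot: [0.681, 0.733, -0.002, -0.002]
contact_force: [-0.5, 0.3, 0.1]
opening: 0.885
time: 15.08
eef_pos: [0.4552, 0.0988, 0.1716]
tcp_rot: [0.681, 0.732, -0.002, -0.002]
contact_force: [-1.4, -0.8, 4.3]
opening: 0.17
time: 15.33
eef_pos: [0.4553, 0.0988, 0.1716]
tcp_rot: [0.681, 0.732, -0.002, -0.001]
contact_force: [-7.8, -1.1, 7.3]
opening: 0.177
```

```bash

python3 -m jog '{"travel":[[2.45,0.17,2.93],[2.45,0.17,2.93],[2.45,0.17,2.93],[2.45,0.17,2.93],[2.45,0.17,2.93]],"dr":[[0,0,0],[0,0,0],[0,0,0],[0,0,0],[0,0,0]],"jaw":[255,255,255,255,255]}' 40
python3 -m jog '{"travel":[[3.3,0.23,1.91],[3.3,0.23,1.91],[3.3,0.23,1.91],[3.3,0.23,1.91],[3.3,0.23,1.91]],"dr":[[0,0,0],[0,0,0],[0,0,0],[0,0,0],[0,0,0]],"jaw":[255,255,255,255,255]}' 40
python3 -m jog '{"travel":[[3.75,0.27,0.66],[3.75,0.27,0.66],[3.75,0.27,0.66],[3.75,0.27,0.66],[3.75,0.27,0.66]],"dr":[[0,0,0],[0,0,0],[0,0,0],[0,0,0],[0,0,0]],"jaw":[255,255,255,255,255]}' 40
```

```text
time: 15.75
eef_pos: [0.4613, 0.0992, 0.1816]
tcp_rot: [0.681, 0.732, -0.009, -0.008]
contact_force: [-17.5, -2.3, 3.3]
opening: 0.171
time: 16.17
eef_pos: [0.4788, 0.1005, 0.1964]
tcp_rot: [0.681, 0.733, -0.008, -0.007]
contact_force: [-19.8, -2.3, 17.6]
opening: 0.166
time: 16.58
eef_pos: [0.5023, 0.1022, 0.1999]
tcp_rot: [0.681, 0.732, -0.003, -0.002]
contact_force: [-8.4, -1.5, 7.5]
opening: 0.17
```

```bash

python3 -m jog '{"travel":[[3.75,0.27,-0.66],[3.75,0.27,-0.66],[3.75,0.27,-0.66],[3.75,0.27,-0.66],[3.75,0.27,-0.66]],"dr":[[0,0,0],[0,0,0],[0,0,0],[0,0,0],[0,0,0]],"jaw":[255,255,255,255,255]}' 40
python3 -m jog '{"travel":[[3.3,0.23,-1.91],[3.3,0.23,-1.91],[3.3,0.23,-1.91],[3.3,0.23,-1.91],[3.3,0.23,-1.91]],"dr":[[0,0,0],[0,0,0],[0,0,0],[0,0,0],[0,0,0]],"jaw":[255,255,255,255,255]}' 40
python3 -m jog '{"travel":[[2.45,0.17,-2.93],[2.45,0.17,-2.93],[2.45,0.17,-2.93],[2.45,0.17,-2.93],[2.45,0.17,-2.93]],"dr":[[0,0,0],[0,0,0],[0,0,0],[0,0,0],[0,0,0]],"jaw":[255,255,255,255,255]}' 40
python3 -m jog '{"travel":[[0,0,0],[0,0,0],[0,0,0],[0,0,0],[0,0,0]],"dr":[[0,0,0],[0,0,0],[0,0,0],[0,0,0],[0,0,0]],"jaw":[255,255,255,255,255]}' 40
python3 - <<'E'
from h import *
a=[cv2.cvtColor(read_camera(n),cv2.COLOR_RGB2BGR) for n in ("scene","side")]
a=[cv2.resize(a[0][200:350,180:330],(400,400)),cv2.resize(a[1][170:310,150:290],(400,400))]
cv2.imwrite("pics/p1.png",np.hstack(a))
E
```

```text
time: 17.0
eef_pos: [0.5212, 0.1036, 0.1957]
tcp_rot: [0.681, 0.732, -0.002, -0.002]
contact_force: [-8.6, -1.6, 6.3]
opening: 0.169
time: 17.42
eef_pos: [0.5375, 0.1047, 0.1855]
tcp_rot: [0.681, 0.732, -0.003, -0.002]
contact_force: [-7.4, -0.6, 4.9]
opening: 0.177
time: 17.83
eef_pos: [0.5494, 0.1056, 0.1706]
tcp_rot: [0.681, 0.732, -0.003, -0.003]
contact_force: [-6.2, -1.4, 3.4]
opening: 0.174
time: 18.25
eef_pos: [0.5497, 0.1056, 0.1701]
tcp_rot: [0.681, 0.732, -0.002, -0.002]
contact_force: [-4.8, -0.7, 1.9]
opening: 0.166
```

View pics/p1.png

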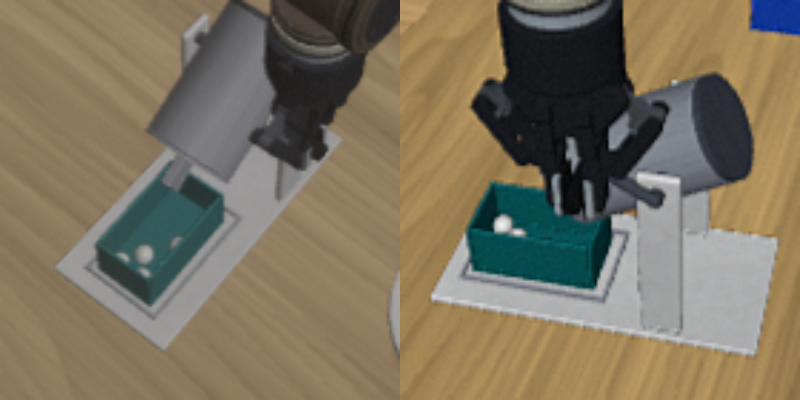

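Scene crop: four beads in the mould, at (123,258), (145,253), (145,272) and (176,242). Swinging back, with a little over-travel at the end to reach the upright stop.

```bash

python3 -m jog '{"travel":[[-2.45,-0.17,2.93],[-2.45,-0.17,2.93],[-2.45,-0.17,2.93],[-2.45,-0.17,2.93],[-2.45,-0.17,2.93]],"dr":[[0,0,0],[0,0,0],[0,0,0],[0,0,0],[0,0,0]],"jaw":[255,255,255,255,255]}' 40
python3 -m jog '{"travel":[[-3.3,-0.23,1.91],[-3.3,-0.23,1.91],[-3.3,-0.23,1.91],[-3.3,-0.23,1.91],[-3.3,-0.23,1.91]],"dr":[[0,0,0],[0,0,0],[0,0,0],[0,0,0],[0,0,0]],"jaw":[255,255,255,255,255]}' 40
python3 -m jog '{"travel":[[-3.75,-0.27,0.66],[-3.75,-0.27,0.66],[-3.75,-0.27,0.66],[-3.75,-0.27,0.66],[-3.75,-0.27,0.66]],"dr":[[0,0,0],[0,0,0],[0,0,0],[0,0,0],[0,0,0]],"jaw":[255,255,255,255,255]}' 40
python3 -m jog '{"travel":[[-3.75,-0.27,-0.66],[-3.75,-0.27,-0.66],[-3.75,-0.27,-0.66],[-3.75,-0.27,-0.66],[-3.75,-0.27,-0.66]],"dr":[[0,0,0],[0,0,0],[0,0,0],[0,0,0],[0,0,0]],"jaw":[255,255,255,255,255]}' 40
python3 -m jog '{"travel":[[-3.3,-0.23,-1.91],[-3.3,-0.23,-1.91],[-3.3,-0.23,-1.91],[-3.3,-0.23,-1.91],[-3.3,-0.23,-1.91]],"dr":[[0,0,0],[0,0,0],[0,0,0],[0,0,0],[0,0,0]],"jaw":[255,255,255,255,255]}' 40
python3 -m jog '{"travel":[[-2.45,-0.17,-2.93],[-2.45,-0.17,-2.93],[-2.45,-0.17,-2.93],[-2.45,-0.17,-2.93],[-2.45,-0.17,-2.93]],"dr":[[0,0,0],[0,0,0],[0,0,0],[0,0,0],[0,0,0]],"jaw":[255,255,255,255,255]}' 40
python3 -m jog '{"travel":[[-0.5,0,-1],[-0.5,0,-1],[0,0,0],[0,0,0]],"dr":[[0,0,0],[0,0,0],[0,0,0],[0,0,0]],"jaw":[255,255,255,255]}' 40
```

```text
time: 18.77
eef_pos: [0.5402, 0.1049, 0.1838]
tcp_rot: [0.681, 0.732, 0.002, 0.001]
contact_force: [5.8, 1.1, -11.3]
opening: 0.172
time: 19.18
eef_pos: [0.5263, 0.1039, 0.1957]
tcp_rot: [0.681, 0.732, 0.005, 0.004]
contact_force: [9.0, 1.6, -8.3]
opening: 0.169
time: 19.6
eef_pos: [0.5107, 0.1028, 0.2026]
tcp_rot: [0.681, 0.732, 0.008, 0.007]
contact_force: [10.6, 1.8, 0.4]
opening: 0.169
time: 20.02
eef_pos: [0.4955, 0.1017, 0.2042]
tcp_rot: [0.681, 0.732, 0.012, 0.011]
contact_force: [10.2, 3.1, 8.7]
opening: 0.17
time: 20.43
eef_pos: [0.4758, 0.1003, 0.1943]
tcp_rot: [0.681, 0.732, 0.008, 0.007]
contact_force: [0.4, 0.6, 14.8]
opening: 0.163
time: 20.85
eef_pos: [0.4593, 0.0991, 0.1765]
tcp_rot: [0.681, 0.732, 0.003, 0.003]
contact_force: [-8.2, 0.6, 14.1]
opening: 0.171
time: 21.18
eef_pos: [0.4572, 0.099, 0.1731]
tcp_rot: [0.681, 0.732, 0.001, 0.002]
contact_force: [-8.4, 0.2, 14.5]
opening: 0.168
```

It's about 2.5 mm short of the starting peg position, so I'll press on to the stop.

```bash

python3 -m jog '{"travel":[[-1,0,-1.5],[-1,0,-1.5],[-1,0,-1.5],[0,0,0],[0,0,0]],"dr":[[0,0,0],[0,0,0],[0,0,0],[0,0,0],[0,0,0]],"jaw":[255,255,255,255,255]}' 40
python3 -m jog '{"travel":[[-1,0,-1.5],[-1,0,-1.5],[0,0,0],[0,0,0],[0,0,0]],"dr":[[0,0,0],[0,0,0],[0,0,0],[0,0,0],[0,0,0]],"jaw":[255,255,255,255,255]}' 40
```

```text
time: 21.6
eef_pos: [0.4555, 0.0989, 0.1698]
tcp_rot: [0.681, 0.732, 0.002, 0.003]
contact_force: [-6.2, 0.5, 17.5]
opening: 0.169
time: 22.02
eef_pos: [0.4556, 0.0989, 0.1697]
tcp_rot: [0.681, 0.732, 0.004, 0.005]
contact_force: [-7.1, -1.1, 24.4]
opening: 0.167
```

The stop is reached: no more motion and the force is rising. Releasing, clearing and checking.

```bash

python3 -m jog '{"travel":[[0,0,0],[0,0,0],[0,0,0],[0,0,0],[0,0,0]],"dr":[[0,0,0],[0,0,0],[0,0,0],[0,0,0],[0,0,0]],"jaw":[0,0,0,0,0]}' 40
python3 -m jog '{"travel":[[0,0,10],[0,0,30],[0,0,40],[0,0,40],[0,0,40]],"dr":[[0,0,0],[0,0,0],[0,0,0],[0,0,0],[0,0,0]],"jaw":[0,0,0,0,0]}' 40
python3 -m jog '{"travel":[[0,0,25],[-5,35,0],[-10,35,0],[-10,35,0],[-10,35,0]],"dr":[[0,0,0],[0,0,0],[0,0,0],[0,0,0],[0,0,0]],"jaw":[0,0,0,0,0]}' 40
python3 -m jog '{"travel":[[-10,35,0],[-10,35,0],[0,0,0],[0,0,0],[0,0,0]],"dr":[[0,0,0],[0,0,0],[0,0,0],[0,0,0],[0,0,0]],"jaw":[0,0,0,0,0]}' 40
python3 - <<'E'
from h import *
P=[.6287,.0128,.071];t=[]
for n,(x0,y0,w,h) in (("scene",(130,150,200,200)),("side",(100,150,200,200))):
    im=cv2.cvtColor(read_camera(n),cv2.COLOR_RGB2BGR);old=cv2.imread(f"pics/{n}0.png")
    f=2;cr=cv2.resize(np.vstack([im[y0:y0+150,x0:x0+w],old[y0:y0+150,x0:x0+w]]),None,fx=f,fy=f,interpolation=cv2.INTER_CUBIC);t.append(cr)
cv2.imwrite("pics/f1.png",np.hstack(t))
E
```

```text
time: 22.43
eef_pos: [0.4502, 0.0989, 0.1598]
tcp_rot: [0.681, 0.732, -0.0, -0.0]
contact_force: [-0.3, -0.1, 0.2]
opening: 0.863
time: 22.85
eef_pos: [0.45, 0.0989, 0.3223]
tcp_rot: [0.681, 0.732, -0.0, -0.0]
contact_force: [2.2, 0.1, 0.4]
opening: 1.003
time: 23.27
eef_pos: [0.415, 0.2401, 0.3461]
tcp_rot: [0.682, 0.732, 0.0, 0.0]
contact_force: [0.3, -0.0, 0.9]
opening: 1.003
time: 23.68
eef_pos: [0.3956, 0.3088, 0.3454]
tcp_rot: [0.681, 0.732, -0.0, 0.0]
contact_force: [-1.0, -0.7, -0.0]
opening: 0.999
```

View pics/f1.png

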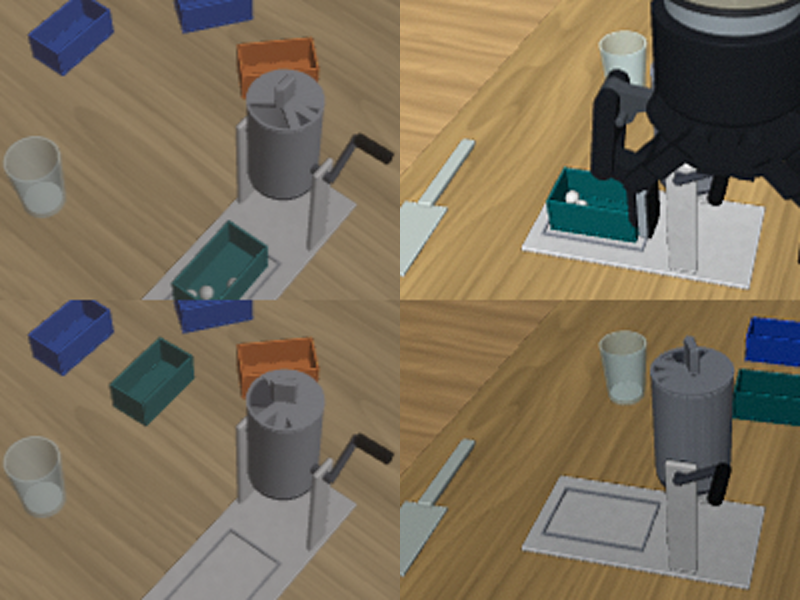

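The shaker is back upright with the peg at the same pixels as in the start picture. The mould stands in the tray with beads in it, and the tumbler is unmoved. One numeric check of peg, tumbler, salt shaker and beads before handing in.

```bash
python3 - <<'E'
from h import *
g={n:cv2.cvtColor(read_camera(n),cv2.COLOR_RGB2GRAY) for n in C}
o={n:cv2.imread(f"pics/{n}0.png",0) for n in C}
def cmp(lbl,n,x,y,w,h,m=5):
    T=o[n][y:y+h,x:x+w];S=cv2.resize(g[n][y-m:y+h+m,x-m:x+w+m],None,fx=4,fy=4,interpolation=cv2.INTER_CUBIC)
    r=cv2.matchTemplate(S,cv2.resize(T,None,fx=4,fy=4,interpolation=cv2.INTER_CUBIC),cv2.TM_CCOEFF_NORMED);_,v,_,p=cv2.minMaxLoc(r);print(lbl,"shift px",(p[0]/4-m,p[1]/4-m),"corr",round(v,3))
cmp("peg","scene",304,213,26,22);cmp("tumbler","scene",130,216,34,44);cmp("salt","scene",288,362,26,17);cmp("salt","side",97,308,34,44)
im=cv2.cvtColor(read_camera("scene"),cv2.COLOR_RGB2HSV)
x=proj("scene",frame([.6287,.0128,.071],rect(.051,.027,.010)+rect(.051,.027,.05)));msk=np.zeros(im.shape[:2],np.uint8)
cv2.fillConvexPoly(msk,cv2.convexHull(x.astype(np.int32)),255)
m=cv2.inRange(im,(0,0,120),(180,70,255))&msk
k,l,st,ce=cv2.connectedComponentsWithStats(m);print([(ce[i].round().tolist(),int(st[i][4])) for i in range(1,k)])
E
```

```text
peg shift px (0.0, 0.0) corr 0.999
tumbler shift px (0.0, 0.0) corr 0.997
salt shift px (0.0, 0.0) corr 0.997
salt shift px (0.0, 0.0) corr 0.997
[([246.0, 290.0], 5), ([233.0, 296.0], 30), ([226.0, 296.0], 7), ([234.0, 302.0], 7)]
```

Peg, tumbler and salt shaker show zero shift, and four separate beads are visible in the mould. Handing in.

```bash
python3 -c "
from plant import *
print(sign_off())"
```

```text
the job is handed in; nothing more can be done
None
```

I placed the empty teal mould in the tray and turned the dial about 61.5° so its widest opening lay over the window on the tray side. I then swung the shaker over by its crank, so that all four beads dropped into the mould, and swung it back to its upright stop. I signed off at about 24 s of robot time; no verdict was given.

**Last checks:**
- **Shaker:** the crank peg shows no shift in the image from its starting position, so the shaker is fully upright.
- **Beads:** four separate white beads show inside the mould, which stands upright in the tray.
- **Bystanders:** the tumbler and the salt shaker also show no shift in the image.
- **Dial:** I saw it aligned right after turning it, and the last picture still shows it turned. I did not measure its angle again after the pour.

**Disagreements on the way:**
- My first estimate of the stand's yaw was about 0.05 rad off. The wrist camera showed this before the placing, and I refitted it.
- After placing, the wrist camera fitted the mould about 0.03 rad off the tray's direction, well inside the tray's clearance.
- The swing back first stopped about 2.5 mm short of upright, so I pressed it on to the stop.

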